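# Throw up the lane gate and send the carton through

## Robot

A 6-joint arm with a two-finger parallel gripper is mounted at the origin on a cart in front of the work surface, level with it; the furniture and walls round the work are solid. World frame = base frame: x ahead of the robot, y to its left, z up, the work surface at z = 0. Lengths are in mm, angles in rad, forces in N, time in s.
With the tool pointing down it reaches from about 275 to 750 mm from the base axis. Payload 10.2 kg.
Tool frame: the origin (TCP) lies midway between the tips of the shut fingers; the grasp point (between the pads) lies 19 mm behind it; z points along the fingers, y is the line along which they close (so a half turn about z gives the same grasp; the last joint's range is limited). The gripper opens to 85 mm and grips with 20 to 120 N. Pads are 22 mm wide; open, the fingers measure 114 mm over their backs; the gripper's body (76 mm by 85 mm) begins 54 mm behind the grasp point. The pads swing forward as they close: fully open they stand 13 mm farther back than shut.
Start: joints at [-1.561, 0.313, 1.498, -0, 1.331, -0.223], TCP at [121.105, -510.847, 231.294] pointing down, gripper open.
Joint ranges: [-2.94, 2.94], [-0.97, 2.17], [0.19, 2.56], [-1.23, 4.37], [0.02, 3.11], [-2.88, 2.88]. Speed limits (rad/s): [2.39, 2.39, 3.01, 3.14, 3.14, 3.14].

## Interface

Orientations are given as [roll, pitch, yaw] about the fixed x, y, z axes, in that order (R = Rz(yaw) Ry(pitch) Rx(roll)).
In Python, from cell import monitor, capture, r, look_for gives the robot as it stands.
- The arm moves only by the tool carry_out, never from a script. Its argument "steps" is a list of rows, each a list of 6 numbers: the shift along the tool's x, y, z in cm, then the turn, a rotation vector about the tool's x, y, z in degrees. In form: [[x, y, z, rx, ry, rz], ...]. A call has exactly 10 rows; each row shifts and turns the commanded pose from where the row before left it, along the tool's axes as they then stand; what a row does not reach is not made up. A row lasts 1/10 s, in which the tool goes at most 50 mm and 8.59 degrees, less where a joint would pass 70% of its speed; a pose out of reach is approached as far as the arm can. A call is refused whole if a number of a shift passes 5 or a number of a turn 8.59, either way. A call with a gripper value outside its range is refused whole. "claw" is the closure in counts, from 0 (fully open) to 255 (shut), set as the call begins (left out, the last holds). The fingers move at their own pace and stop on an object; "grip_force" is the grip in N (left out, the last holds). Time passes only in rows, so rows that do not move let the fingers close, or fill a call up. It gives the time, the measured TCP pose, the force, the opening and the grip force at its end, in the units of the state.
- monitor.get_state(): the state, without advancing time (a new reading comes with each control period).
- capture(name): name is "scene" or "side" or "wrist"; returns a dict with "img" (400x640x3 uint8, red, green, blue), "intrinsics" (3x3 intrinsics, pixels), "R" (3x3) and "t" (3): a world point X has camera coordinates R X + t; the wrist camera has in their place "T_tool_cam" (4x4, takes a point from camera to tool coordinates, whose origin is the TCP and whose axes are the flange's). Camera axes: x right, y down, z forward; pixel columns grow to the right and rows downward; lengths in mm; the calibration is good to about 2 mm. A picture is of the moment at which its call begins: read the wrist's pose just before it. There is no depth.
- r.hand_in(): hands the job in; it is judged then, once.
Trained networks look in a picture, given as the dict that the camera call returned (one of the last four; its "shot" number tells which), for a name from the list of things; names that differ only in an ending like _2 or _b are one class to them, and where a whole thing is asked for, a point or a joint stands for the part that bears it (a point fixed in the world has none). Each returns a list of dicts, best first, with "confidence" (0 to 1); they miss things now and then, are a little off and sometimes report something else, mostly with a low value. They report only what shows in the picture. A call takes as long as a camera call.
- look_for(picture, query): "rect" ([centre column, centre row, width, height] in pixels, round what is visible of it).
The state is a dict: "time": time; "qpos": joint angles; "joint_vel": joint speeds; "joint_efforts": joint torques, N m; "position": TCP position; "ee_rot": TCP orientation; "ft_force": force on the tool from outside, world axes, zero at the start; "moment": the same for the moment, N m; "width": finger opening in mm; "grip_force": force on a finger pad.
Only numpy, scipy, OpenCV 4.12 (cv2) and the standard library are available. Lean on these libraries where they do the work, as an engineer would, in place of code of your own. Each camera call takes 0.05 s, during which the arm holds its last target. There are 200 camera calls.

## Task

The small carton on the roller lane is waiting behind the counterweighted gate bar. With the fingers, push the free end of the bar up past its balance point until it stays raised by itself, then push the carton along the rollers through the open gate until it is fully home against the end stop. Only push, without picking anything up; leave the bar standing up, and leave the other things on the table where they are.

Things in the scene. Friction and masses are not known exactly. Their poses are not given: they have to be found in the camera images.
- lane: Short roller lane fixed to the table: low aluminium rails, ten grey free-turning rollers. Origin on the table under the gate bar, on the centre line; x points the way the carton must travel, y to the lane's left, z up. Lane from x = -0.130 to 0.136; roller tops z = 0.030; rails' inner faces y = +-0.045, tops z = 0.043. A steel plate with rubber pads closes the far end.
- gate (a joint): Gate bar's angle, rad: 0 = closed, level across the lane, blocking the carton; grows as the ball end swings up and to the lane's left; 1.80 = raised, leaning back beyond vertical, at its stop. Below its balance point (about 1.1) it falls closed; beyond it, it swings on to 1.80 by itself and stays. No latch, little friction; lifting it at the ball takes 1.2 to 1.9 N straight up.
- gate_ball (a point): Centre of the black rubber ball, 28 mm across, on the free end of the gate bar (16 mm square steel tube). Closed, it is at (0, -0.125, 0.075) in the lane's frame, on the lane's right, with clear space all round and below it; it may stand out past the table's edge.
- gate_pivot (a point): The gate's hinge axis, parallel to the lane's x, at (0, 0.100, 0.075) in the lane's frame; 225 mm from the ball's centre. Two grey cheeks (x = -0.020 to 0.020, y = 0.08 to 0.12, to z = 0.106) hold it; a round steel counterweight, 44 mm across and 34 mm long, turns with the bar on a crank beside it: above and left of the pivot when closed, left and below it when raised.
- rest_fork (a point): Where the closed bar lies in its rest fork on the lane's right, at (0, -0.063, 0.067) in the lane's frame. The grey fork is fixed, 10 mm thick along y, 40 mm wide along x; its prongs reach z = 0.082.
- below_reel (a point): Point on the table straight below the centre of the bag machine's tape reel, a fixed obstacle that is not part of the job: an upright disc 176 mm across and 20 mm thick, facing the robot, its centre 562 mm and its lowest point 474 mm above the table, on an arm that slants up from the machine on the left. Keep wrist and forearm clear of it. The machine's green belt (y above 0.2) has its top at z = 0.20.
- carton: Small shut cardboard carton, 80 mm along the lane, 76 mm across, 60 mm tall, 0.18 to 0.38 kg, standing loose on the rollers behind the gate. Origin at the centre of its underside (z = 0.030 on the rollers); x axis along the lane within a few degrees, z up.
- end_stop (a point): Midway between the end stop's two rubber pads, on the plane of their faces: (0.125, 0, 0.056) in the lane's frame. With the carton's front face against the pads the carton's origin is at x = 0.085 in the lane's frame.
- oiler: Bystander, to be left alone: yellow dropper oil bottle standing upright, 35 mm wide, 105 mm tall. Origin at the centre of its underside.
- glue_stick: Bystander, to be left alone: white glue stick standing upright, 26 mm across, 88 mm tall. Origin at the centre of its underside.
- clear_tape: Bystander, to be left alone: small roll of clear tape lying flat, 54 mm across, 18 mm tall. Origin at the centre of its underside.
- thumb_wax: Bystander, to be left alone: small round white lidded pot, 49 mm across, 22 mm tall. Origin at the centre of its underside.
- scissors: Bystander, to be left alone: office scissors with black rings lying flat, 182 mm long, 9 mm thick. Origin at the centre of its underside.
- tape_measure: Bystander, to be left alone: grey pocket tape measure, 65 mm long, 32 mm wide, 54 mm tall. Origin at the centre of its underside.

How it is judged:
By the outcome, as a careful person would: the job done as asked, in the order asked, and still so for the second after the job is handed in, with the robot touching nothing.
It also fails if it takes over 64 s, if anything falls off the work surface, if the arm or the gripper's body presses on something with over 40 N, if the wrist force passes 120 N, or if a joint passes its speed limit or range.

## Working session

There is one attempt and no reset: what is moved stays moved. The work goes in short steps, Python scripts to look and compute and a tool call to move; the robot and the scene stay as the last step left them, time stands still between calls to the robot, and variables do not carry over. Pictures are saved under pics/ and viewed, at most 12 in all, crops included, and the job is handed in when it is done.

Besides the shell and the picture viewer there is one more tool, called after ">>>" as name(argument=value, ...), one argument or row to a line, values as JSON. carry_out: Moves the arm, as the interface text tells. Its arguments: {"type":"object","properties":{"steps":{"type":"array"},"claw":{"type":"number"},"grip_force":{"type":"number"}},"required":["steps"]}

```bash
mkdir -p pics; cat > h.py <<'E'
import numpy as np, cv2
from cell import monitor, capture, r, look_for
def save(p,n): cv2.imwrite('pics/'+n+'.png',p['img'][:,:,::-1])
def ray(p,u,v):
    K=np.array(p['intrinsics']);R=np.array(p['R']);t=np.array(p['t'])
    return -R.T@t, R.T@np.linalg.inv(K)@np.array([u,v,1.])
def atz(p,u,v,z):
    c,d=ray(p,u,v); return c+d*(z-c[2])/d[2]
def proj(p,X):
    K=np.array(p['intrinsics']);q=K@(np.array(p['R'])@np.array(X,float)+np.array(p['t']));return q[:2]/q[2]
def tri(a,ua,b,ub):
    A=np.zeros((3,3));B=np.zeros(3);rs=[]
    for p,u in((a,ua),(b,ub)):
        c,d=ray(p,*u);d/=np.linalg.norm(d);M=np.eye(3)-np.outer(d,d);A+=M;B+=M@c;rs.append((c,M))
    x=np.linalg.solve(A,B);return x,[np.linalg.norm(M@(x-c)) for c,M in rs]
E
python3 - <<'E'
from h import *
s=monitor.get_state();print(s['time'],s['position'],s['ee_rot'])
P={n:capture(n) for n in('scene','side')}
for n,p in P.items():
    save(p,n+'0'); c,_=ray(p,0,0);print(n,c.round())
    for q in('carton','gate_ball','gate','lane','rest_fork','gate_pivot','end_stop','below_reel','oiler','glue_stick','clear_tape','thumb_wax','scissors','tape_measure'):
        for o in look_for(p,q)[:2]:print(n,q,np.round(o['rect']),round(o['confidence'],2), atz(p,o['rect'][0],o['rect'][1],40).round())
E
```

```text
0.0 [ 121.10555239 -510.5635393   230.72340023] [-3.14030354e+00 -3.09798813e-04  2.32788979e-01]
scene [-210.  663.  634.]
scene carton [358. 241.  30.  32.] 0.6 [358. -36.  40.]
scene carton [350. 184.  20.  28.] 0.57 [ 550. -233.   40.]
scene gate_ball [322. 192.  82.  81.] 0.5 [ 576. -150.   40.]
scene gate [330. 174.  63.  45.] 0.77 [ 632. -243.   40.]
scene lane [324. 194.  84.  80.] 0.96 [ 566. -146.   40.]
scene rest_fork [323. 194.  79.  79.] 0.84 [ 568. -147.   40.]
scene gate_pivot [327. 195.  77.  76.] 0.56 [ 554. -146.   40.]
scene gate_pivot [246. 216.  14.  40.] 0.34 [630.  59.  40.]
scene end_stop [325. 194.  81.  73.] 0.65 [ 562. -146.   40.]Traceback (most recent call last):
  File "<stdin>", line 7, in <module>
ValueError: it knows: carton, clear_tape, end_stop, gate, gate_ball, gate_pivot, glue_stick, lane, oiler, rest_fork, scissors, tape_measure, thumb_wax
```

View pics/scene0.png

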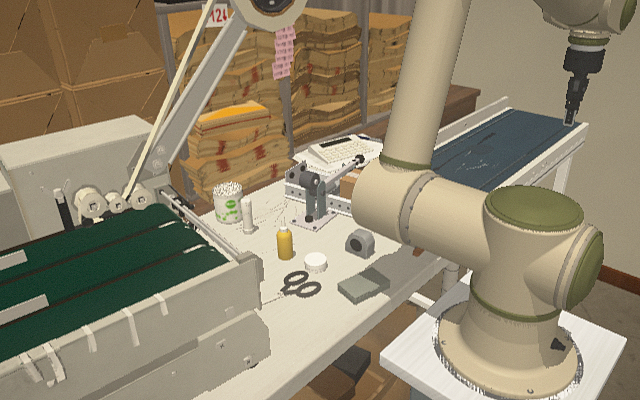

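The scene view shows the lane at about (324,194). The hinge cheeks are near (313,195), the bar runs to the ball near (362,158), and the arm hides part of it. Next is the side view.

```bash
python3 - <<'E'
from h import *
p=capture('side');n='side';save(p,'side0');c,_=ray(p,0,0);print(c.round())
for q in('carton','gate_ball','gate','lane','rest_fork','gate_pivot','end_stop','oiler','glue_stick','clear_tape','thumb_wax','scissors','tape_measure'):
    for o in look_for(p,q)[:2]:print(n,q,np.round(o['rect']),round(o['confidence'],2), atz(p,o['rect'][0],o['rect'][1],40).round())
E
```

```text
[ 209. -623.  646.]
side carton [332. 241.  52.  57.] 0.79 [ 499. -200.   40.]
side gate_ball [356. 210. 104.  96.] 0.92 [ 596. -155.   40.]
side gate [360. 212. 107.  96.] 0.84 [ 600. -162.   40.]
side gate [269. 295.  31.  29.] 0.5 [ 328. -242.   40.]
side lane [356. 230. 119. 128.] 0.97 [ 561. -202.   40.]
side lane [244. 202.  18.  17.] 0.19 [393.  13.  40.]
side rest_fork [353. 226. 121. 120.] 0.9 [ 561. -191.   40.]
side gate_pivot [357. 228. 120. 125.] 0.87 [ 564. -200.   40.]
side gate_pivot [248. 230.  33.  29.] 0.75 [364. -72.  40.]
side end_stop [355. 229. 120. 122.] 0.89 [ 560. -200.   40.]
side end_stop [243. 203.  20.  18.] 0.33 [390.  12.  40.]
side oiler [267. 177.  17.  31.] 0.87 [478.  66.  40.]
side glue_stick [317. 156.  15.  22.] 0.58 [632.  71.  40.]
side clear_tape [268. 295.  29.  29.] 0.78 [ 327. -242.   40.]
side thumb_wax [244. 203.  16.  17.] 0.9 [390.  11.  40.]
side scissors [226. 184.  32.  40.] 0.7 [382. 101.  40.]
side scissors [358. 227. 124. 127.] 0.4 [ 568. -198.   40.]
side tape_measure [247. 228.  33.  31.] 0.94 [364. -66.  40.]
```

View pics/side0.png

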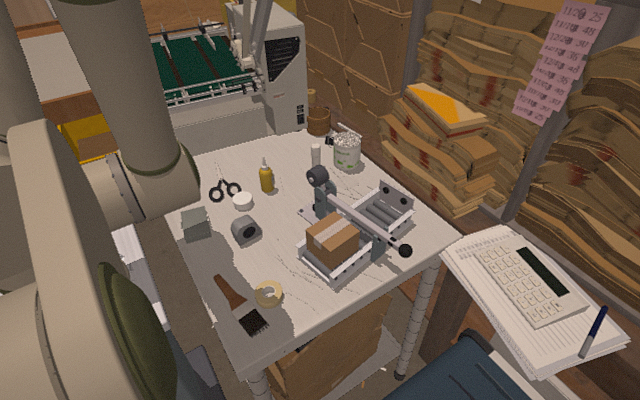

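The side view shows the carton at (332,238), the ball at (405,251), the hinge near (320,185) and the end stop near (398,195). I'll fit the lane pose on an enlarged crop.

```bash
python3 - <<'E'
import cv2
i=cv2.imread('pics/side0.png')[150:300,280:440];cv2.imwrite('pics/crop.png',cv2.resize(i,(640,600),interpolation=cv2.INTER_CUBIC))
E
```

```text
(no output)
```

View pics/crop.png

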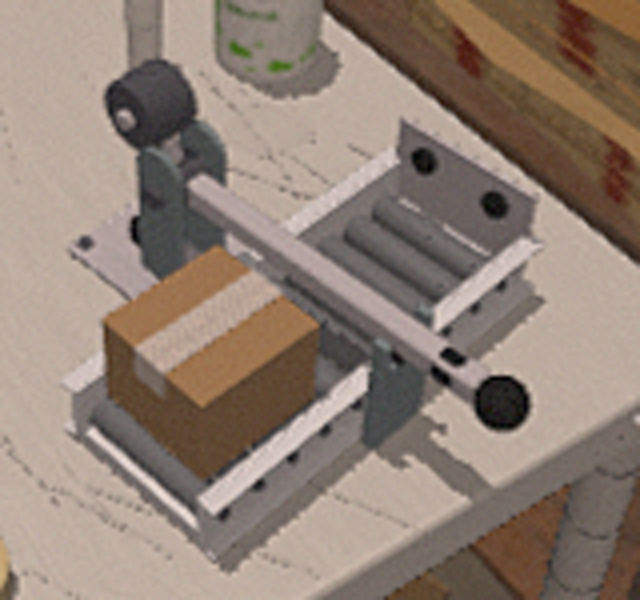

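The crop shows the ball at full-image (405.2,250.8), the pads' midpoint at (395,195.6), the rails' near-end midpoint at about (314,260.5), and the four carton top corners clearly.

```bash
python3 - <<'E'
from h import *
from scipy.optimize import least_squares
p=capture('side')
f=lambda u,v:(280+u/4,150+v/4)
L=np.array([[0,-125,75],[125,0,56],[-130,0,43]]);U=np.array([f(501,403),f(460,182.5),f(137,442)])
def T(q,X):
    c,s=np.cos(q[2]),np.sin(q[2]);return X@np.array([[c,s,0],[-s,c,0],[0,0,1]])+[q[0],q[1],0]
F=lambda q:np.concatenate([proj(p,x)-u for x,u in zip(T(q,L),U)])
s=least_squares(F,[580,-190,-.6],x_scale=[10,10,.1]);q=s.x
print(q.round(3),s.fun.round(1))
print('ball,pivot,end,near',T(q,np.array([[0,-125,75],[0,100,75],[125,0,56],[-130,0,30]])).round())
C=np.array([atz(p,*f(*c),90) for c in((218,247),(105,320),(205,405),(320,325))]);print(C.round())
m=C.mean(0);c,sn=np.cos(q[2]),np.sin(q[2]);d=m-[q[0],q[1],0]
print('carton lane',c*d[0]+sn*d[1],-sn*d[0]+c*d[1], [np.linalg.norm(C[i]-C[i-1]).round() for i in range(4)])
st=monitor.get_state();print(st['time'],st['width'])
s=capture('scene');print('scene proj ball',proj(s,T(q,L)[0]))
w=look_for(p,'clear_tape')[0]['rect'];print(atz(p,w[0],w[1],9))
E
```

```text
[ 5.66063e+02 -2.00297e+02  1.76000e-01] [ 0.8 -0.1 -0.1  0.2 -0.7 -0.2]
ball,pivot,end,near [[ 588. -323.   75.]
 [ 549. -102.   75.]
 [ 689. -178.   56.]
 [ 438. -223.   30.]]
[[ 524. -171.   90.]
 [ 448. -183.   90.]
 [ 459. -255.   90.]
 [ 535. -244.   90.]]
carton lane -75.69221025843629 0.2627885789498734 [np.float64(74.0), np.float64(77.0), np.float64(73.0), np.float64(76.0)]
1.2 85.1307868299085
scene proj ball [360.70035137 158.34767073]
[ 333.33376738 -223.33127177    9.        ]
```

```bash
cat >> h.py <<'E'
from scipy.spatial.transform import Rotation as Ro
Q=(566.1,-200.3,.176)
Rl=Ro.from_euler('z',Q[2]).as_matrix()
def lane(X): return Rl.T@(np.array(X)-[Q[0],Q[1],0])
def world(X): return Rl@np.array(X,float)+[Q[0],Q[1],0]
def now():
    s=monitor.get_state(); R=Ro.from_euler('xyz',s['ee_rot']).as_matrix()
    print('t',round(s['time'],2),'lane',lane(s['position']).round(1),'tool axis(lane)',(Rl.T@R[:,2]).round(2),'q',np.round(s['qpos'],2),'F',np.round(s['ft_force'],1),'w',round(s['width'],1));return s,R
def plan(Xl,tilt=None):
    "total tool shift cm to lane point; total rotvec deg to pointing tilt deg from vertical toward +x"
    s,R=now(); print('shift cm',(R.T@(world(Xl)-s['position'])/10).round(2),'world',world(Xl).round())
    if tilt is not None:
        T=Rl@Ro.from_euler('y',-np.radians(tilt)).as_matrix()@np.diag([1,-1,-1.])
        print('turn deg',np.degrees(Ro.from_matrix(R.T@T).as_rotvec()).round(1))
E
python3 - <<'E'
from h import *
p=capture('scene')
for u,v,z in((268,12,474),(268,-20,562)):print(atz(p,u,v,z).round())
plan([-95,-125,231],45)
E
```

```text
[ 745. -153.  474.]
[560.   0. 562.]
t 1.35 lane [-492.5 -227.9  231.3] tool axis(lane) [-0. -0. -1.] q [-1.56  0.31  1.5  -0.    1.33 -0.22] F [-0.3 -0.3 -0.6] w 85.4
shift cm [ 4.027e+01 -8.010e+00  3.000e-02] world [ 494. -340.  231.]
turn deg [-1.3 45.   3.1]
```

>>> carry_out(
  steps=[
    [4.0,-0.8,0,0,0,0],
    [4.0,-0.8,0,0,0,0],
    [4.0,-0.8,0,0,0,0],
    [4.0,-0.8,0,0,0,0],
    [4.0,-0.8,0,0,0,0],
    [4.0,-0.8,0,0,0,0],
    [4.0,-0.8,0,0,0,0],
    [4.0,-0.8,0,0,0,0],
    [4.0,-0.8,0,0,0,0],
    [4.0,-0.8,0,0,0,0],
  ],
  claw=255,
)

```text
time: 2.35
position: [493.3, -339.8, 231.3]
ee_rot: [3.141, 0.0, 0.233]
ft_force: [-0.2, -0.9, 1.1]
width: 0.2
grip_force: 0.0
```

>>> carry_out(
  steps=[
    [0,0,0,0,6,0.6],
    [0,0,0,0,6,0.6],
    [0,0,0,0,6,0.6],
    [0,0,0,0,6,0.6],
    [0,0,0,0,6,0.6],
    [0,0,0,0,6,0],
    [0,0,0,0,6,0],
    [0,0,0,0,3,0],
    [0,0,0,0,0,0],
    [0,0,0,0,0,0],
  ],
)

```text
time: 3.35
position: [491.9, -340.9, 231.5]
ee_rot: [-3.123, -0.784, 0.17]
ft_force: [-1.0, -0.9, 0.8]
width: 0.2
grip_force: 0.0
```

```bash
python3 - <<'E'
from h import *
plan([-85,-122,45],45)
E
```

```text
t 3.35 lane [ -97.7 -125.4  231.5] tool axis(lane) [ 0.71  0.01 -0.71] q [-1.11  0.31  1.7   0.88  1.08 -0.14] F [-1.  -0.9  0.8] w 0.2
shift cm [-12.27  -0.09  14.11] world [ 504. -335.   45.]
turn deg [-0.8  0.1 -0.3]
```

>>> carry_out(
  steps=[
    [-1.4,0,1.6,0,0,0],
    [-1.4,0,1.6,0,0,0],
    [-1.4,0,1.6,0,0,0],
    [-1.4,0,1.6,0,0,0],
    [-1.4,0,1.6,0,0,0],
    [-1.3,0,1.5,0,0,0],
    [-1.3,0,1.5,0,0,0],
    [-1.3,0,1.5,0,0,0],
    [-1.2,0,1.4,0,0,0],
    [0,0,0,0,0,0],
  ],
)

```text
time: 4.35
position: [504.1, -335.0, 45.9]
ee_rot: [-3.119, -0.783, 0.168]
ft_force: [0.0, 0.5, -0.0]
width: -0.1
grip_force: 0.0
```

```bash
python3 - <<'E'
from h import *
plan([-12,-122,40],45)
p=capture('side');i=p['img'][100:400,240:640,::-1];cv2.imwrite('pics/a.png',cv2.resize(i,(800,600)))
B=world([0,-125,75]);print((proj(p,B)-[240,100])*2,(proj(p,monitor.get_state()['position'])-[240,100])*2)
E
```

```text
t 4.35 lane [ -84.6 -121.8   45.9] tool axis(lane) [ 0.71  0.02 -0.71] q [-1.08  0.62  1.82  1.15  0.83 -0.57] F [ 0.   0.5 -0. ] w -0.1
shift cm [4.73 0.09 5.54] world [ 576. -323.   40.]
turn deg [-1.   0.1 -0.3]
[332.17133742 301.28780365] [270.08959477 367.45430002]
```

View pics/a.png

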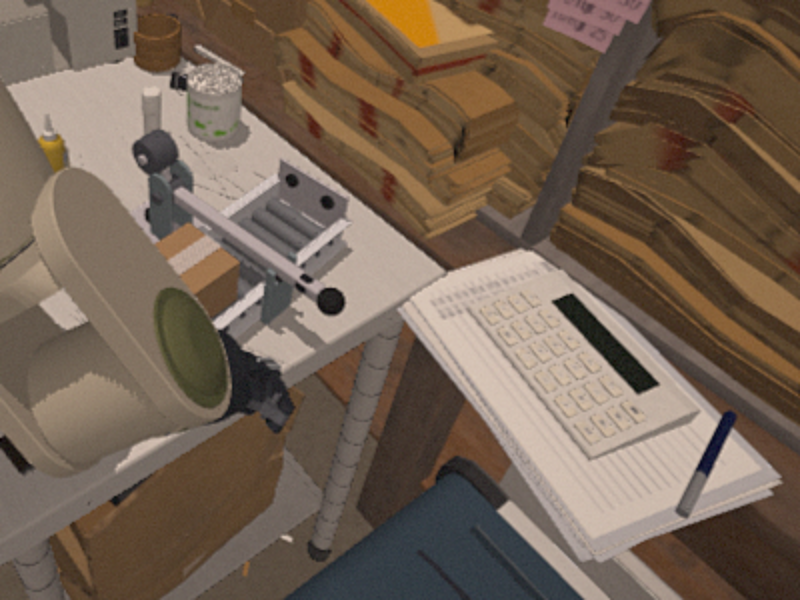

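The side picture shows the arm's wrist close to the carton (up-left of the gripper), the ball at crop (331,301) where the fit puts it, and the dark fingers around (270,400). I'll check the tip projection and how the wrist clears the carton.

```bash
python3 - <<'E'
from h import *
s,R=now();p=capture('side');x=np.array(s['position'])
for o in([0,0,0],[0,0,-40],[0,0,-73],[0,-42,-73],[0,42,-73],[38,0,-73],[-38,0,-73],[0,0,-200]):print(o,((proj(p,x+R@o)-[240,100])*2).round(),lane(x+R@o).round())
i=p['img'][220:340,330:430,::-1];cv2.imwrite('pics/b.png',cv2.resize(i,(500,600),interpolation=cv2.INTER_CUBIC))
w=capture('wrist');save(w,'w');print(np.round(w['T_tool_cam'],2))
E
```

```text
t 4.4 lane [ -84.6 -122.4   47.2] tool axis(lane) [ 0.71  0.02 -0.71] q [-1.09  0.62  1.82  1.15  0.83 -0.57] F [ 1.1 -0.2  0.6] w 0.1
[0, 0, 0] [270. 367.] [ -85. -122.   47.]
[0, 0, -40] [252. 368.] [-113. -123.   76.]
[0, 0, -73] [236. 369.] [-136. -124.   99.]
[0, -42, -73] [201. 339.] [-136.  -82.   99.]
[0, 42, -73] [274. 401.] [-136. -166.   98.]
[38, 0, -73] [260. 332.] [-109. -124.  126.]
[-38, 0, -73] [213. 405.] [-163. -123.   72.]
[0, 0, -200] [159. 373.] [-226. -126.  189.]
[[   0.     -0.96   -0.29   73.57]
 [   1.      0.      0.     -1.46]
 [  -0.     -0.29    0.96 -143.48]
 [   0.      0.      0.      1.  ]]
```

View pics/b.png

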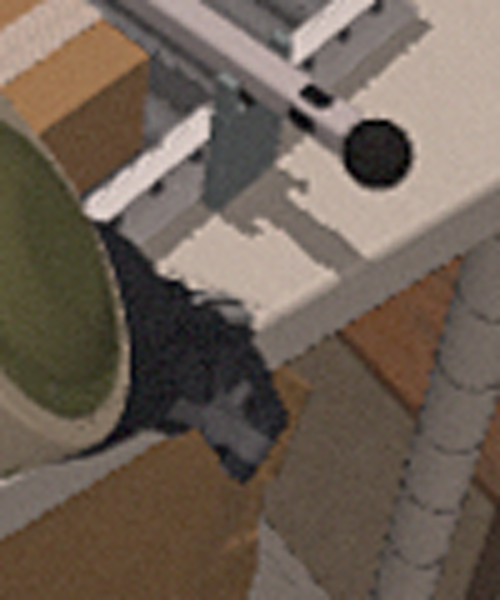

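View pics/w.png

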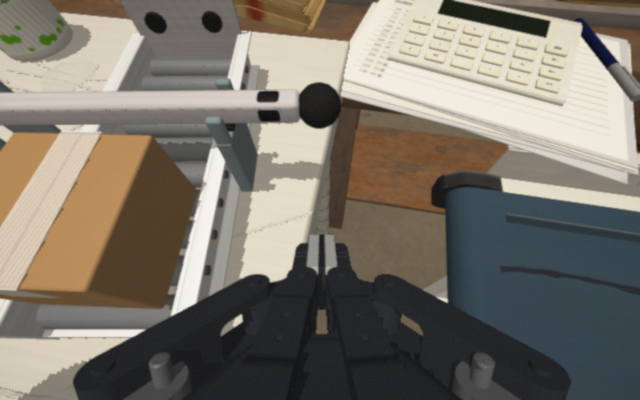

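The wrist view shows the shut tips at (322,240), in line with the ball at (320,105). The fork and carton are clear to the left. I'll move in under the ball.

>>> carry_out(
  steps=[
    [0.5,0,0.6,0,0,0],
    [0.5,0,0.6,0,0,0],
    [0.5,0,0.6,0,0,0],
    [0.5,0,0.6,0,0,0],
    [0.5,0,0.6,0,0,0],
    [0.5,0,0.6,0,0,0],
    [0.5,0,0.6,0,0,0],
    [0.5,0,0.6,0,0,0],
    [0.4,0,0.5,0,0,0],
    [0.3,0,0.4,0,0,0],
  ],
)

```text
time: 5.5
position: [576.7, -322.4, 40.3]
ee_rot: [-3.123, -0.785, 0.17]
ft_force: [-0.5, 1.1, -0.0]
width: 0.1
grip_force: 0.0
```

```bash
python3 - <<'E'
from h import *
s,R=now()
# lift path: TCP lane points for theta, tool axis d, normal n in lane xz; tip 15 beyond contact
d=np.array([.707,0,-.707]);n=np.array([.707,0,.707])
prev=lane(s['position'])
for th,dy,dn in((.1,0,25),(.3,-4,25),(.5,-9,24),(.7,-13,23),(.85,-16,21),(1.0,-19,19),(1.1,-21,17),(1.2,-23,16),(1.3,-24,15),(1.4,-25,15)):
    B=np.array([0,100-225*np.cos(th),75+225*np.sin(th)])
    P=B+[0,dy,0]-n*dn+d*15
    print(th,P.round(), 'step cm',(R.T@Rl@(P-prev)/10).round(2)); prev=P
E
```

```text
t 5.5 lane [ -10.9 -122.    40.3] tool axis(lane) [ 0.71  0.01 -0.71] q [-0.95  0.7   1.7   1.18  0.77 -0.45] F [-0.5  1.1 -0. ] w 0.1
0.1 [  -7. -124.   69.] step cm [ 2.31  0.15 -1.77]
0.3 [  -7. -119.  113.] step cm [ 3.11 -0.55 -3.11]
0.5 [  -6. -106.  155.] step cm [ 3.02 -1.31 -2.91]
0.7 [ -6. -85. 193.] step cm [ 2.71 -2.19 -2.59]
0.85 [ -4. -64. 219.] step cm [ 1.89 -2.09 -1.67]
1.0 [ -3. -41. 240.] step cm [ 1.62 -2.42 -1.4 ]
1.1 [ -1. -23. 253.] step cm [ 0.98 -1.77 -0.77]
1.2 [ -1.  -5. 263.] step cm [ 0.74 -1.87 -0.62]
1.3 [  0.  16. 271.] step cm [ 0.59 -2.04 -0.47]
1.4 [  0.  37. 276.] step cm [ 0.34 -2.1  -0.32]
```

>>> carry_out(
  steps=[
    [0.8,0.05,-0.6,0,0,0],
    [0.8,0.05,-0.6,0,0,0],
    [0.7,0.05,-0.6,0,0,0],
    [1.05,-0.2,-1.05,0,0,0],
    [1.05,-0.2,-1.05,0,0,0],
    [1.05,-0.2,-1.05,0,0,0],
    [1.0,-0.4,-1.0,0,0,0],
    [1.0,-0.45,-1.0,0,0,0],
    [1.0,-0.45,-0.9,0,0,0],
    [0,0,0,0,0,0],
  ],
)

```text
time: 6.5
position: [577.7, -306.4, 158.4]
ee_rot: [-3.127, -0.787, 0.173]
ft_force: [0.4, -1.4, -0.4]
width: 0.0
grip_force: 0.4
```

```bash
python3 - <<'E'
from h import *
plan([-6,-85,193],45)
w=capture('wrist');save(w,'w2')
E
```

```text
t 6.5 lane [  -7.1 -106.5  158.4] tool axis(lane) [ 0.71  0.01 -0.71] q [-0.93  0.48  1.67  0.99  0.87 -0.16] F [ 0.4 -1.4 -0.4] w 0.0
shift cm [ 2.53 -2.18 -2.34] world [ 575. -285.  193.]
turn deg [-0.7 -0.1 -0.1]
```

View pics/w2.png

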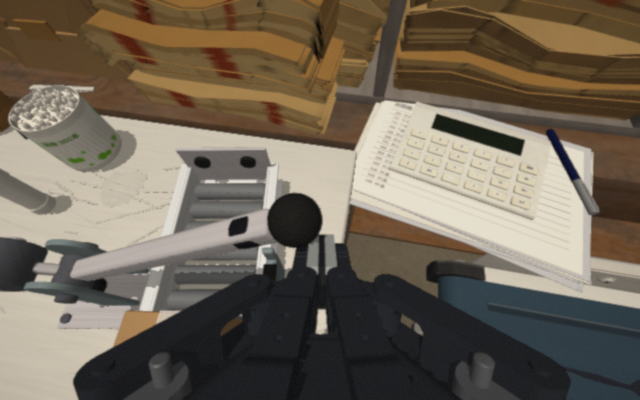

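The ball rides on the finger at (295,220), slightly left of the tips at (322,240). I'll keep the finger further under it from here on.

```bash
python3 - <<'E'
from h import *
s,R=now()
d=np.array([.707,0,-.707]);n=np.array([.707,0,.707]);prev=lane(s['position'])
for th,dy in((.6,-8),(.7,-9),(.8,-10),(.9,-12),(1.,-13),(1.1,-15),(1.2,-17),(1.3,-19),(1.4,-20),(1.45,-20)):
    a=np.arcsin((-dy-9)/14) if -dy>9 else 0
    dn=11+14*np.cos(a)
    P=np.array([0,100-225*np.cos(th)+dy,75+225*np.sin(th)])-n*dn+d*18
    print(th,P.round(),(R.T@Rl@(P-prev)/10).round(2)); prev=P
E
```

```text
t 6.55 lane [  -7.3 -106.6  157.2] tool axis(lane) [ 0.71  0.01 -0.71] q [-0.93  0.48  1.68  0.99  0.87 -0.16] F [ 0.1 -1.9 -1.1] w -0.1
0.6 [ -5. -94. 172.] [ 1.19 -1.3  -0.84]
0.7 [ -5. -81. 190.] [ 1.26 -1.28 -1.25]
0.8 [ -5. -67. 206.] [ 1.16 -1.45 -1.15]
0.9 [ -5. -52. 221.] [ 1.07 -1.51 -1.03]
1.0 [ -5. -35. 234.] [ 0.95 -1.74 -0.9 ]
1.1 [ -4. -17. 246.] [ 0.86 -1.76 -0.77]
1.2 [ -3.   1. 256.] [ 0.76 -1.86 -0.63]
1.3 [ -2.  21. 264.] [ 0.66 -1.94 -0.48]
1.4 [ -1.  42. 270.] [ 0.46 -2.1  -0.32]
1.45 [ -1.  53. 272.] [ 0.11 -1.11 -0.1 ]
```

>>> carry_out(
  steps=[
    [0.6,-0.6,-0.45,0,0,0],
    [0.6,-0.6,-0.45,0,0,0],
    [0.63,-0.64,-0.62,0,0,0],
    [0.63,-0.64,-0.62,0,0,0],
    [0.58,-0.72,-0.58,0,0,0],
    [0.58,-0.72,-0.58,0,0,0],
    [0.54,-0.75,-0.52,0,0,0],
    [0.54,-0.75,-0.52,0,0,0],
    [0.48,-0.87,-0.45,0,0,0],
    [0.48,-0.87,-0.45,0,0,0],
  ],
)

```text
time: 7.55
position: [567.6, -235.3, 234.5]
ee_rot: [-3.123, -0.785, 0.169]
ft_force: [-1.7, -0.3, -0.0]
width: -0.2
grip_force: 0.3
```

```bash
python3 - <<'E'
from h import *
plan([-2,21,264],45)
w=capture('wrist');save(w,'w3')
E
```

```text
t 7.55 lane [ -4.7 -34.7 234.5] tool axis(lane) [ 0.71  0.01 -0.71] q [-0.85  0.28  1.75  0.9   0.9   0.03] F [-1.7 -0.3 -0. ] w -0.2
shift cm [ 2.25 -5.61 -1.81] world [ 560. -180.  264.]
turn deg [-0.8 -0.  -0.3]
```

View pics/w3.png

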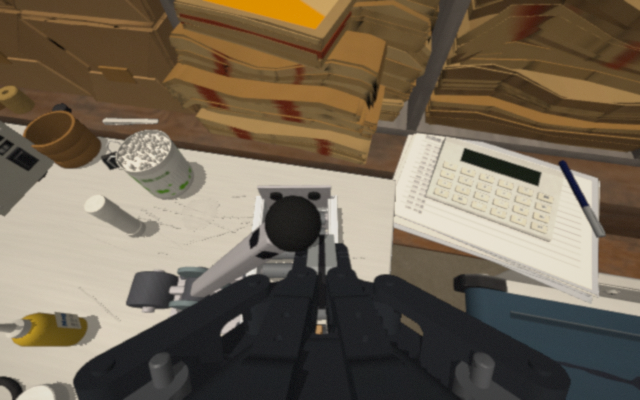

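The ball still rests on the tips at (293,223), with the bar raised to about 1.0 rad. I'll push on past the balance point.

>>> carry_out(
  steps=[
    [0.43,-0.88,-0.38,0,0,0],
    [0.43,-0.88,-0.38,0,0,0],
    [0.38,-0.93,-0.32,0,0,0],
    [0.38,-0.93,-0.32,0,0,0],
    [0.33,-0.97,-0.24,0,0,0],
    [0.33,-0.97,-0.24,0,0,0],
    [0.2,-0.8,-0.16,0,0,0],
    [0,0,0,0,0,0],
    [0,0,0,0,0,0],
    [0,0,0,0,0,0],
  ],
)

```text
time: 8.6
position: [559.2, -173.7, 266.4]
ee_rot: [-3.122, -0.785, 0.169]
ft_force: [0.4, 0.3, -0.4]
width: 0.3
grip_force: 0.0
```

```bash
python3 - <<'E'
from h import *
plan([-190,0,150],0)
w=capture('wrist');save(w,'w4')
E
```

```text
t 8.6 lane [ -2.2  27.4 266.4] tool axis(lane) [ 0.71  0.01 -0.71] q [-0.77  0.15  1.81  0.86  0.87  0.15] F [ 0.4  0.3 -0.4] w 0.3
shift cm [-21.5    2.78  -5.08] world [ 379. -234.  150.]
turn deg [ -0.9 -45.    0. ]
```

View pics/w4.png

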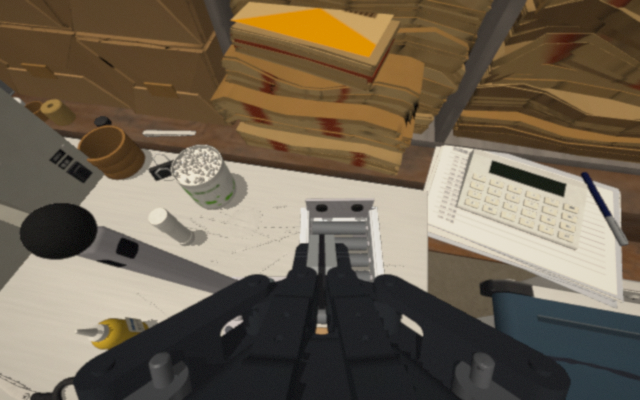

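The gate bar has swung away to the left (ball at (60,230)) and stands raised. I'll back off, turn upright and go behind the carton.

>>> carry_out(
  steps=[
    [-1.1,0.25,-1.1,0,0,0],
    [-1.1,0.25,-1.1,0,0,0],
    [-1.1,0.25,-1.1,0,0,0],
    [-1.1,0.25,-1.1,0,0,0],
    [-1.1,0.25,-1.1,0,0,0],
    [-1.1,0.25,-1.1,0,0,0],
    [-1.1,0.25,-1.1,0,0,0],
    [-1.1,0.25,-1.1,0,0,0],
    [-1.1,0.25,-1.1,0,0,0],
    [-1.1,0.25,-1.1,0,0,0],
  ],
)

```text
time: 9.65
position: [410.1, -226.8, 266.3]
ee_rot: [-3.123, -0.785, 0.169]
ft_force: [0.5, 0.2, -0.7]
width: 0.1
grip_force: 0.0
```

>>> carry_out(
  steps=[
    [0,0,0,0,-6,0],
    [0,0,0,0,-6,0],
    [0,0,0,0,-6,0],
    [0,0,0,0,-6,0],
    [0,0,0,0,-6,0],
    [0,0,0,0,-6,0],
    [0,0,0,0,-6,0],
    [0,0,0,0,-3,0],
    [0,0,0,-0.9,0,0],
    [0,0,0,0,0,0],
  ],
)

```text
time: 10.65
position: [410.7, -226.2, 266.1]
ee_rot: [3.139, -0.001, 0.183]
ft_force: [-0.3, 0.2, -0.3]
width: 0.1
grip_force: 0.0
```

```bash
python3 - <<'E'
from h import *
plan([-155,0,60],0)
p=capture('side');i=p['img'][100:300,220:460,::-1];cv2.imwrite('pics/c.png',cv2.resize(i,(720,600)))
E
```

```text
t 10.65 lane [-157.5    1.7  266.1] tool axis(lane) [ 0. -0. -1.] q [-0.75  0.16  1.6  -0.    1.38  0.63] F [-0.3  0.2 -0.3] w 0.1
shift cm [ 0.23  0.13 20.61] world [ 413. -227.   60.]
turn deg [ 0.1 -0.   0.4]
```

View pics/c.png

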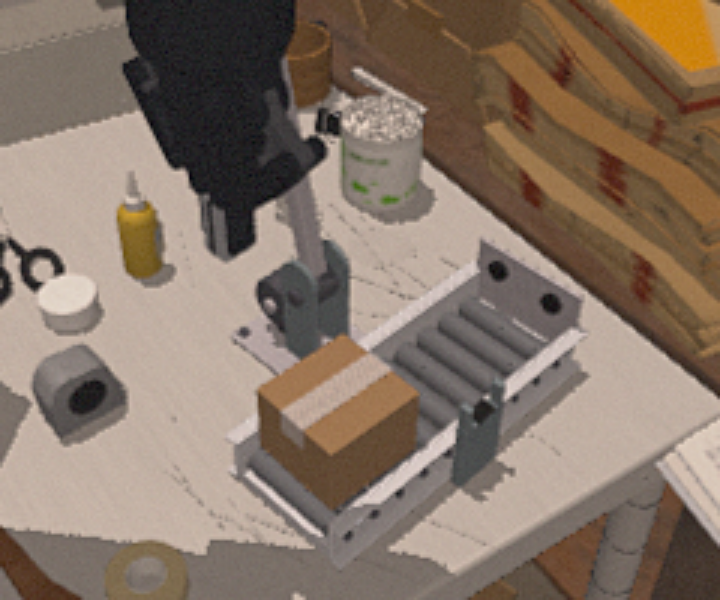

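The bar stands raised at (310,210), the gateway is open and the carton (337,415) hasn't moved. I'll descend behind it and push.

>>> carry_out(
  steps=[
    [0,0.1,2.3,0,0,0.4],
    [0,0,2.3,0,0,0],
    [0,0,2.3,0,0,0],
    [0,0,2.3,0,0,0],
    [0,0,2.3,0,0,0],
    [0,0,2.3,0,0,0],
    [0,0,2.3,0,0,0],
    [0,0,2.3,0,0,0],
    [0,0,2.2,0,0,0],
    [0,0,0,0,0,0],
  ],
)

```text
time: 11.7
position: [409.5, -227.1, 58.6]
ee_rot: [-3.14, 0.002, 0.174]
ft_force: [-0.8, 0.2, 0.7]
width: 0.2
grip_force: 0.0
```

>>> carry_out(
  steps=[
    [0.6,0,0,0,0,0],
    [0.6,0,0,0,0,0],
    [0.6,0,0,0,0,0],
    [0.6,0,0,0,0,0],
    [0.6,0,0,0,0,0],
    [0.6,0,0,0,0,0],
    [0.6,0,0,0,0,0],
    [0.6,0,0,0,0,0],
    [0.6,0,0,0,0,0],
    [0.6,0,0,0,0,0],
  ],
)

```text
time: 12.7
position: [470.5, -217.1, 60.3]
ee_rot: [3.139, 0.0, 0.176]
ft_force: [-0.4, 0.6, 0.7]
width: 0.3
grip_force: 0.4
```

>>> carry_out(
  steps=[
    [0.6,0,0,0,0,0],
    [0.6,0,0,0,0,0],
    [0.6,0,0,0,0,0],
    [0.6,0,0,0,0,0],
    [0.6,0,0,0,0,0],
    [0.6,0,0,0,0,0],
    [0.6,0,0,0,0,0],
    [0.6,0,0,0,0,0],
    [0.6,0,0,0,0,0],
    [0.6,0,0,0,0,0],
  ],
)

```text
time: 13.7
position: [529.6, -206.7, 60.4]
ee_rot: [3.139, 0.0, 0.176]
ft_force: [-0.9, 0.6, 0.5]
width: 0.0
grip_force: 0.3
```

```bash
python3 - <<'E'
from h import *
plan([34,0,60],0)
p=capture('side');print(look_for(p,'carton')[:1])
for x in(-20,0,20,85):print(x,proj(p,world([x,0,60])))
E
```

```text
t 13.7 lane [-37.    0.1  60.4] tool axis(lane) [-0. -0. -1.] q [-0.58  0.59  1.56 -0.    0.99  0.82] F [-0.9  0.6  0.5] w 0.0
shift cm [7.1  0.01 0.03] world [ 600. -194.   60.]
turn deg [ 0.1  0.  -0. ]
[{'rect': [362.2, 222.6, 47.2, 48.0], 'confidence': 0.84}]
-20 [351.80437202 226.51565882]
0 [358.23975562 221.75658565]
20 [364.51643448 217.11487726]
85 [383.88780635 202.78942566]
```

>>> carry_out(
  steps=[
    [0.6,0,0,0,0,0],
    [0.6,0,0,0,0,0],
    [0.6,0,0,0,0,0],
    [0.6,0,0,0,0,0],
    [0.6,0,0,0,0,0],
    [0.6,0,0,0,0,0],
    [0.6,0,0,0,0,0],
    [0.5,0,0,0,0,0],
    [0.5,0,0,0,0,0],
    [0.5,0,0,0,0,0],
  ],
)

```text
time: 14.8
position: [585.6, -196.7, 60.3]
ee_rot: [3.139, 0.0, 0.176]
ft_force: [-1.1, 0.4, 0.7]
width: 0.0
grip_force: 0.3
```

>>> carry_out(
  steps=[
    [0.2,0,0,0,0,0],
    [0.2,0,0,0,0,0],
    [0.2,0,0,0,0,0],
    [0.2,0,0,0,0,0],
    [0.2,0,0,0,0,0],
    [0.2,0,0,0,0,0],
    [0.1,0,0,0,0,0],
    [0,0,0,0,0,0],
    [0,0,0,0,0,0],
    [0,0,0,0,0,0],
  ],
)

```text
time: 15.8
position: [598.1, -194.6, 60.3]
ee_rot: [3.139, 0.0, 0.176]
ft_force: [-1.1, -0.6, 0.1]
width: 0.1
grip_force: 0.3
```

```bash
python3 - <<'E'
from h import *
plan([34,0,60],0)
p=capture('side');print(look_for(p,'carton')[:1])
for x in(70,85):print(x,proj(p,world([x,0,60])))
E
```

```text
t 15.8 lane [32.4 -0.  60.3] tool axis(lane) [-0. -0. -1.] q [-0.5   0.7   1.35 -0.    1.08  0.9 ] F [-1.1 -0.6  0.1] w 0.1
shift cm [ 0.16 -0.    0.03] world [ 600. -194.   60.]
turn deg [ 0.1  0.  -0. ]
[{'rect': [384.8, 206.7, 47.4, 43.3], 'confidence': 0.58}]
70 [379.55117336 205.99643787]
85 [383.88780635 202.78942566]
```

>>> carry_out(
  steps=[
    [0.1,0,0,0,0,0],
    [0.1,0,0,0,0,0],
    [0.1,0,0,0,0,0],
    [0.1,0,0,0,0,0],
    [0,0,0,0,0,0],
    [0,0,0,0,0,0],
    [0,0,0,0,0,0],
    [0,0,0,0,0,0],
    [0,0,0,0,0,0],
    [0,0,0,0,0,0],
  ],
)

```text
time: 16.9
position: [599.2, -196.0, 60.4]
ee_rot: [3.138, 0.007, 0.175]
ft_force: [-18.9, -10.8, 6.5]
width: 0.2
grip_force: 10.3
```

Firm contact with the stop at 19 N. I'll back off slowly and check.

>>> carry_out(
  steps=[
    [-0.1,0,0,0,0,0],
    [-0.1,0,0,0,0,0],
    [-0.1,0,0,0,0,0],
    [-0.1,0,0,0,0,0],
    [-0.2,0,0,0,0,0],
    [-0.5,0,0,0,0,0],
    [-1.5,0,0,0,0,0],
    [-2.5,0,0,0,0,0],
    [-2.5,0,0,0,0,0],
    [-2.5,0,0,0,0,0],
  ],
)

```text
time: 17.9
position: [501.5, -211.4, 60.4]
ee_rot: [3.139, -0.0, 0.176]
ft_force: [1.2, -1.1, 0.5]
width: -0.1
grip_force: 0.0
```

```bash
python3 - <<'E'
from h import *
now()
p=capture('side')
i=cv2.resize(p['img'][130:270,290:450,::-1],(640,560),interpolation=cv2.INTER_CUBIC)
for x,y in((45,38),(45,-38),(125,38),(125,-38)):
    q=(proj(p,world([x,y,90]))-[290,130])*4;cv2.circle(i,tuple(int(v) for v in q),3,(0,255,0),-1);print(x,y,q.round())
cv2.imwrite('pics/d.png',i)
E
```

```text
t 17.9 lane [-65.6   0.4  60.4] tool axis(lane) [ 0. -0. -1.] q [-0.61  0.55  1.64 -0.    0.96  0.78] F [ 1.2 -1.1  0.5] w -0.1
45 38 [281. 252.]
45 -38 [388. 323.]
125 38 [375. 188.]
125 -38 [481. 252.]
```

View pics/d.png

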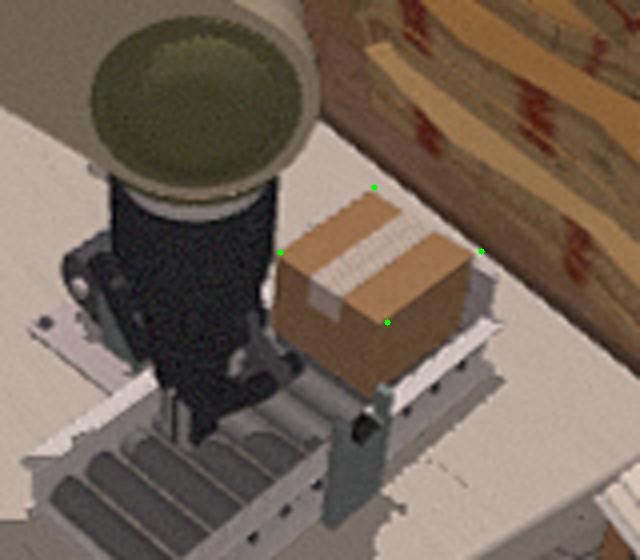

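The carton is on the stop, but its right side looks perhaps 2–3 mm back (corner seen at (378,322), expected (388,323)). I'll square it with a gentle second push using the fingers part open as a two-point pusher.

>>> carry_out(
  steps=[
    [0,0,0,0,0,0],
    [0,0,0,0,0,0],
    [1.1,0,0,0,0,0],
    [1.1,0,0,0,0,0],
    [1.1,0,0,0,0,0],
    [1.1,0,0,0,0,0],
    [1.1,0,0,0,0,0],
    [1.1,0,0,0,0,0],
    [1.1,0,0,0,0,0],
    [1.1,0,0,0,0,0],
  ],
  claw=165,
)

```text
time: 18.95
position: [590.8, -195.4, 60.1]
ee_rot: [3.139, -0.0, 0.177]
ft_force: [-0.1, -1.0, -0.8]
width: 30.2
grip_force: 0.0
```

>>> carry_out(
  steps=[
    [0.15,0,0,0,0,0],
    [0.15,0,0,0,0,0],
    [0.15,0,0,0,0,0],
    [0.1,0,0,0,0,0],
    [0.1,0,0,0,0,0],
    [0.1,0,0,0,0,0],
    [0.1,0,0,0,0,0],
    [0.1,0,0,0,0,0],
    [0,0,0,0,0,0],
    [0,0,0,0,0,0],
  ],
)

```text
time: 19.95
position: [598.4, -194.6, 60.4]
ee_rot: [3.139, 0.0, 0.176]
ft_force: [-1.8, -1.7, 1.1]
width: 30.0
grip_force: 0.9
```

```bash
python3 -c "
from h import *
now()"
```

```text
t 19.95 lane [32.8 -0.1 60.4] tool axis(lane) [-0. -0. -1.] q [-0.5   0.71  1.35 -0.    1.09  0.9 ] F [-1.8 -1.7  1.1] w 30.0
```

>>> carry_out(
  steps=[
    [0.1,0,0,0,0,0],
    [0.1,0,0,0,0,0],
    [0.05,0,0,0,0,0],
    [0,0,0,0,0,0],
    [0,0,0,0,0,0],
    [0,0,0,0,0,0],
    [0,0,0,0,0,0],
    [0,0,0,0,0,0],
    [0,0,0,0,0,0],
    [0,0,0,0,0,0],
  ],
)

```text
time: 20.95
position: [598.9, -195.0, 60.4]
ee_rot: [3.14, 0.006, 0.176]
ft_force: [-14.8, -5.3, 6.5]
width: 30.4
grip_force: 8.0
```

>>> carry_out(
  steps=[
    [-0.05,0,0,0,0,0],
    [-0.05,0,0,0,0,0],
    [-0.05,0,0,0,0,0],
    [-0.05,0,0,0,0,0],
    [-0.1,0,0,0,0,0],
    [-0.2,0,0,0,0,0],
    [-0.5,0,0,0,0,0],
    [-1.5,0,0,0,0,0],
    [-2.5,0,0,0,0,0],
    [-2.5,0,0,0,0,0],
  ],
)

```text
time: 21.95
position: [526.2, -207.0, 60.3]
ee_rot: [3.139, 0.0, 0.176]
ft_force: [0.5, 0.0, 0.3]
width: 30.4
grip_force: 0.0
```

>>> carry_out(
  steps=[
    [-3,0,0,0,0,0],
    [-3,0,0,0,0,0],
    [-3,0,0,0,0,0],
    [-2,0,-1,0,0,0],
    [0,0,-2,0,0,0],
    [0,0,-2,0,0,0],
    [0,0,-2,0,0,0],
    [0,0,-2,0,0,0],
    [0,0,-1,0,0,0],
    [0,0,0,0,0,0],
  ],
)

```text
time: 22.95
position: [419.1, -226.4, 161.3]
ee_rot: [3.137, -0.001, 0.176]
ft_force: [-0.1, -0.1, -0.2]
width: 30.3
grip_force: 0.0
```

```bash
python3 - <<'E'
from h import *
now()
p=capture('side')
i=cv2.resize(p['img'][110:290,230:450,::-1],(733,600),interpolation=cv2.INTER_CUBIC)
k=600/180
for x,y in((45,38),(45,-38),(125,38),(125,-38)):
    q=(proj(p,world([x,y,90]))-[230,110])*k;cv2.circle(i,tuple(int(v) for v in q),2,(0,255,0),-1)
cv2.imwrite('pics/e.png',i)
E
```

```text
t 22.95 lane [-149.3    0.   161.3] tool axis(lane) [ 0. -0. -1.] q [-0.74  0.28  1.74 -0.    1.12  0.65] F [-0.1 -0.1 -0.2] w 30.3
```

View pics/e.png

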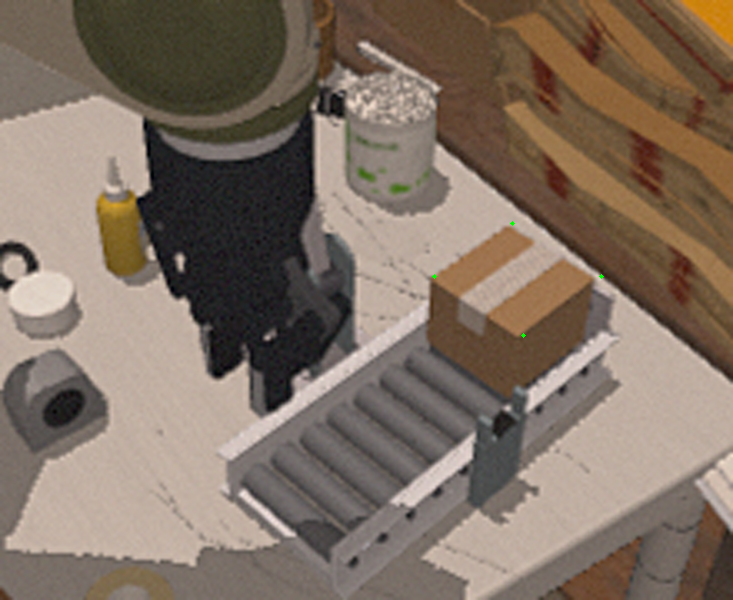

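The carton sits square against the end stop (510,300), the bar is still raised (315,230), the other things are in place and the robot is clear. I'll hand in.

```bash
python3 -c "
from h import *
print(r.hand_in())"
```

```text
the job is handed in; nothing more can be done
None
```

The gate bar is standing up on its own and the carton is pushed home against the end stop, squared with a second gentle push. I handed the job in at about 23 s with the arm clear; the other things looked undisturbed in the last side view, which doesn't show all of them.

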